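# Stone the core's face and hold it lifted out of its nest

## Task

A ferrite core bar sits in the nest of the small lapping fixture. Take the hone out of its wooden box and draw it along the bar's top face, flat, centred and with light steady pressure over the whole length, starting at the lever end and pushing towards the solid stop at the other end; then set the hone back down in its box. Last, lift the bar out of the nest for inspection: swing the spring-loaded lift lever up until it stands straight up, where its cams lift highest, and finish while still holding the lever there, with the bar on the raised table and the spare bars left alone.

Things in the scene. Friction and masses are not known exactly. Their poses are not given: they have to be found in the camera images.
- lap_fixture: Fixture fixed to the bench: steel base 92 (x) x 200 (y) x 12 mm, two aluminium end blocks and two nest rails between them, tops 68 mm high. Origin: underside, below the nest's middle; z up. Nest and core run along its y. Lift lever, gears and a small spring plunger at its -y end; the block at +y, with a steel plate on top, is the solid stop. Stands left or right, yaw varies.
- lift_lever (a joint): Lever angle (rad) about the fixture's y. 0 = rest: leaning to the fixture's -x, 1.40 rad from upright. Grows as the handle swings up and over towards +x. At 1.40 it stands straight up and the geared twin cams lift most (8.3 mm); beyond (end 2.0) the lift falls again. A spring pulls it back to 0: 1 to 3 N at the handle, about 2 N upright; let go, it falls back.
- lever_grip (a point): Centre of the black revolving crank handle, 22 mm thick, 44 mm long, that sticks out sideways (towards the fixture's -y) from the end of the 10 mm steel lever; its axis is parallel to the fixture's y and it spins freely on its pin. 85 mm from the shaft axis; at rest 40 mm above the bench and 84 mm from the shaft towards -x; upright 111 mm up.
- fixture_shaft (a point): Fixed point on the lever's turning axis (parallel to the fixture's y), level with the middle of the crank handle: at the fixture's (-17, -134, 26) mm.
- core: Dark grey ferrite bar 28 (x) x 126 (y) x 20 mm, 0.3 kg, loose in the nest with 1.5 mm play, on the lift table. Origin: centre of its underside, 55 mm above the bench at rest, so its top face is 75 mm above the bench, 7 mm above the rails. Its x and y lie along the fixture's.
- lift_table: Steel lift table 62 x 125 x 15 mm under the core, lying loose on the cams; rises straight up as the lever swings. Origin: centre of its underside, 40 mm above the bench at rest.
- hone: Hand hone, 0.16 kg: stone 36 (x) x 50 (y) x 8 mm, 8 mm black foam, 4 mm plate, wooden handle 24 (x) x 48 (y) mm from 20 to 56 mm above the stone's underside. Grip across the 24 mm from above, fingertips over 21 mm up. Origin: centre of the stone's underside. Foam yields 5 mm at 1.5 N/mm after 1.2 N, then is solid; usual pressure: handle 3 to 4 mm below first touch.
- hone_box: Open wooden box of the hone, fixed to the bench, 60 (x) x 74 (y) x 16 mm, walls 7 mm, inside 46 x 60 mm, floor 7 mm above the bench. Origin: centre of its underside. The hone stands in it, stone down, long side along the box's y. It is on the side that the fixture does not take; yaw varies.
- spare_core_a: Spare ferrite bar like the core (28 x 126 x 20 mm), loose on the bench at the left; bystander.
- spare_core_b: Spare ferrite bar like the core (28 x 126 x 20 mm), loose on the bench behind the work; bystander.
Not all that is in view belongs to the job. Several things have the shape of the lift_table; the one meant has the colours described above.

How it is judged:
On the way, in this order (a step that is already met when the one before it is completed fails the run):
1. the hone is pressed flat on the core's top face at the lever end (contact force between hone and core above 2 N and angle between hone's own z axis and vertical below 0.12 rad and x of hone in the frame of core between -0.012 and 0.012 m and y of hone in the frame of core between -0.075 and -0.031 m), for 0.02 s.
2. it moves along the face under pressure, before the middle (contact force between hone and core above 2 N and angle between hone's own z axis and vertical below 0.12 rad and x of hone in the frame of core between -0.012 and 0.012 m and y of hone in the frame of core between -0.022 and -0.01 m), for 0.02 s.
3. it passes the middle under pressure (contact force between hone and core above 2 N and angle between hone's own z axis and vertical below 0.12 rad and x of hone in the frame of core between -0.012 and 0.012 m and y of hone in the frame of core between -0.006 and 0.006 m), for 0.02 s.
4. it moves on under pressure, past the middle (contact force between hone and core above 2 N and angle between hone's own z axis and vertical below 0.12 rad and x of hone in the frame of core between -0.012 and 0.012 m and y of hone in the frame of core between 0.01 and 0.022 m), for 0.02 s.
5. it reaches the stop end under pressure (contact force between hone and core above 2 N and angle between hone's own z axis and vertical below 0.12 rad and x of hone in the frame of core between -0.012 and 0.012 m and y of hone in the frame of core between 0.031 and 0.075 m), for 0.02 s.
6. the hone stands in its box again, let go (x of hone in the frame of hone_box between -0.012 and 0.012 m and y of hone in the frame of hone_box between -0.012 and 0.012 m and z of hone in the frame of hone_box below 0.011 m and angle between hone's own z axis and vertical below 0.1 rad and contact force between the arm and hone below 0.1 N), for 0.2 s.
At the end, for the whole second after the job is handed in: Lever upright within 0.15 rad, still, held by the fingers (over 0.5 N). Core level on the raised table, 6.8 mm or more above rest, within 4 mm of the nest's middle, not touched by the arm. Hone upright on the floor of its box, within 12 mm of its middle, let go (all of step 6 and value of joint lift_lever between 1.25 and 1.55 rad and velocity of joint lift_lever between -0.1 and 0.1 rad/s and contact force between the fingers and lift_lever above 0.5 N and z of core in the frame of lap_fixture above 0.0615 m and contact force between core and lift_table above 1 N and contact force between the arm and core below 0.1 N and x of core in the frame of lap_fixture between -0.004 and 0.004 m and y of core in the frame of lap_fixture between -0.004 and 0.004 m and angle between core's own z axis and vertical below 0.06 rad); the arm keeps its last pose, push and grip.
It fails at once if the hone is pressed on the core with more than 25 N (contact force between hone and core above 25 N).
It fails at once if a spare core is moved by more than 2 cm (distance of any of spare_core_a, spare_core_b from where it was at the start of the episode above 0.02 m).
It also fails if it takes over 64 s, if anything falls off the work surface, if the arm or the gripper's body presses on something with over 40 N, if the wrist force passes 120 N, or if a joint passes its speed limit or range.

## Robot

A 7-joint arm with a two-finger parallel gripper is mounted at the origin on a cart in front of the work surface, level with it; the furniture and walls round the work are solid. World frame = base frame: x ahead of the robot, y to its left, z up, the work surface at z = 0. Lengths are in m, angles in rad, forces in N, time in s.
With the tool pointing down it reaches from about 0.425 to 0.925 m from the base axis. Payload 6.8 kg.
Tool frame: the origin (TCP) lies at the very end of the fingers, on their centre line; the grasp point (between the pads) lies 19 mm behind it; z points along the fingers, y is the line along which they close (so a half turn about z gives the same grasp; the last joint's range is limited). The gripper opens to 85 mm and grips with 20 to 120 N. Pads are 22 mm wide; open, the fingers measure 114 mm over their backs; the gripper's body (76 mm by 85 mm) begins 54 mm behind the grasp point. The pads swing forward as they close: fully open they stand 13 mm farther back than shut.
Start: joints at [0.997, 0.477, 0.022, 1.555, -0.011, 1.109, -0.083], TCP at [0.303, -0.603, 0.231] pointing down, gripper open.
Joint ranges: [-2.96, 2.96], [-0.34, 2.1], [-1.41, 1.46], [0.24, 2.44], [-1.37, 4.51], [0.17, 1.92], [-2.96, 2.96]. Speed limits (rad/s): [2.39, 2.39, 3.14, 3.14, 3.14, 3.14, 3.14].

## Interface

Orientations are given as a unit quaternion [w, x, y, z].
In Python, from station import bot gives the robot as it stands. The module is installed in compiled form; this text tells all that it offers.
- The arm moves only by the shell command python3 -m jog 'ROWS' [OPENING] [FORCE]. ROWS is JSON, a list of rows, each a list of 4 numbers: the shift along the tool's x, y, z in cm, then the turn about the tool's z in rad. In form: [[x, y, z, spin], ...]. A call has 1 to 20 rows; each row is the pose to reach, as a shift and turn from the pose commanded when the call began, along the tool's axes at that moment; what a row does not reach only later rows make up. A row lasts 1/12 s, in which the tool goes at most 41.7 mm and 7.16 degrees, less where a joint would pass 70% of its speed; a pose out of reach is approached as far as the arm can. A call with a gripper value outside its range is refused whole. OPENING is the closure, from -1 (fully open) to 1 (shut), set as the call begins (- or left out, the last holds). The fingers move at their own pace and stop on an object; FORCE is the grip in N (left out, the last holds). Time passes only in rows, so rows that repeat a pose let the fingers close. It gives the time, the measured TCP pose, the force, the opening and the grip force at its end, in the units of the state.
- bot.get_obs(): the state, without advancing time (a new reading comes with each control period).
- bot.read_camera(name): name is "side" or "top" or "wrist"; returns a dict with "pixels" (400x640x3 uint8, red, green, blue), "depth" (400x640 float32, m along the optical axis (not along the pixel's ray), 0 where there is no reading), "fovy" (degrees; the focal length in pixels is half the picture's height over the tangent of half this angle, whatever the lens; pixels are square), "cx", "cy" (the principal point, pixels), "pose" (4x4, takes a point from camera to world coordinates). Camera axes: x right, y down, z forward; pixel columns grow to the right and rows downward; lengths in m; the calibration is good to about 2 mm. The wrist camera is an equidistant fisheye: a pixel r from the principal point sees the ray r / f radians off the axis. A picture is of the moment at which its call begins.
- bot.hand_in(): hands the job in; it is judged then, once.
The state is a dict: "t": time; "q": joint angles; "joint_vel": joint speeds; "joint_torque": joint torques, N m; "eef_pos": TCP position; "tool_rot": TCP orientation; "contact_force": force on the tool from outside, world axes, zero at the start; "torque": the same for the moment, N m; "gripper_width": opening from 0.0 (shut) to 1.0 (fully open); "grasp_force": force on a finger pad.
Only numpy, scipy, OpenCV 4.12 (cv2) and the standard library are available. Lean on these libraries where they do the work, as an engineer would, in place of code of your own. Each camera call takes 0.05 s, during which the arm holds its last target. There are 200 camera calls.

## Working session

There is one attempt and no reset: what is moved stays moved. The work goes in short steps, Python scripts to look and compute and a shell command to move; the robot and the scene stay as the last step left them, time stands still between calls to the robot, and variables do not carry over. Pictures are saved under pics/ and viewed, at most 10 in all, crops included, and the job is handed in when it is done.

```bash
mkdir -p pics
cat > h.py <<'E'
import numpy as np, cv2
from station import bot
def grab(n):
    c=bot.read_camera(n); np.savez(f'{n}.npz',**c); return c
def load(n): return dict(np.load(f'{n}.npz'))
def cloud(c):
    p=c['depth']; h,w=p.shape; f=h/2/np.tan(np.radians(float(c['fovy']))/2)
    v,u=np.mgrid[:h,:w]; P=np.stack([(u-c['cx'])/f*p,(v-c['cy'])/f*p,p],-1)
    W=P@c['pose'][:3,:3].T+c['pose'][:3,3]; W[p==0]=np.nan; return W
def save(n,a,crop=None,s=1):
    a=a[...,::-1]
    if crop: u0,v0,u1,v1=crop; a=a[v0:v1,u0:u1]
    cv2.imwrite(f'pics/{n}.png',cv2.resize(a,None,fx=s,fy=s,interpolation=cv2.INTER_CUBIC))
E
python3 - <<'E'
from h import *
o=bot.get_obs(); print(o)
t=grab('top'); s=grab('side')
save('top1',t['pixels'],s=1.25); save('side1',s['pixels'],s=1.25)
for c in(t,s): print(c['fovy'],c['pose'].round(3).tolist())
E
```

```text
{'t': 0.0, 'q': array([ 0.996885  ,  0.47777986,  0.02230397,  1.55648823, -0.01148138,
        1.10932133, -0.08307633]), 'joint_vel': array([-6.72830676e-04,  1.11058703e-03, -8.24534144e-04, -7.64382201e-04,
       -7.11627851e-04, -1.15250691e-03,  1.44856644e-05]), 'joint_torque': array([ 2.22655312e-04, -5.96454442e+01,  1.60834897e+00, -2.81201828e+01,
        1.25969842e-02,  9.20534309e-03,  2.85419526e-05]), 'eef_pos': array([ 0.30289623, -0.60253093,  0.23032309]), 'tool_rot': array([-8.90656974e-04,  9.72989628e-01,  2.30846943e-01, -2.82876753e-04]), 'contact_force': array([-0.56318138, -0.12356039,  0.28570888]), 'torque': array([ 0.01870764, -0.02873141,  0.02335646]), 'grasp_force': 0.0, 'gripper_width': 0.9997796316995449}
55.50409135206972 [[-0.002, -0.998, 0.064, 0.54], [-1.0, 0.002, 0.004, 0.012], [-0.004, -0.064, -0.998, 1.029], [0.0, 0.0, 0.0, 1.0]]
56.20656198726531 [[-0.826, -0.335, 0.453, 0.025], [-0.563, 0.519, -0.643, 0.828], [-0.02, -0.786, -0.618, 0.84], [0.0, 0.0, 0.0, 1.0]]
```

View pics/top1.png

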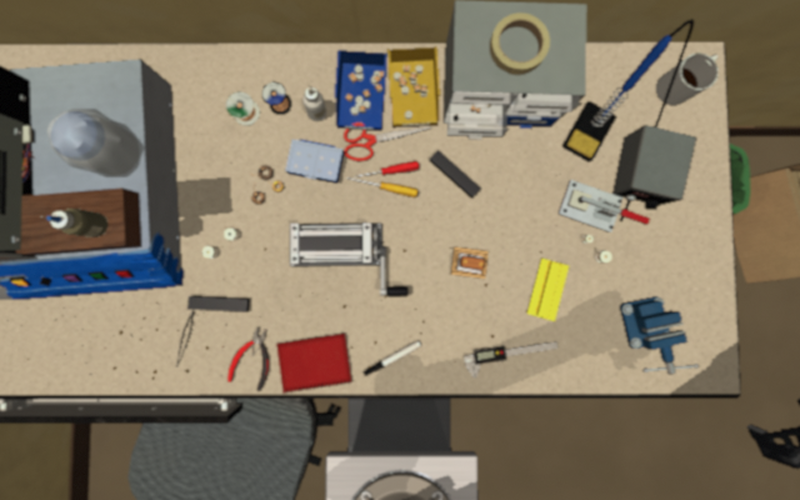

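View pics/side1.png

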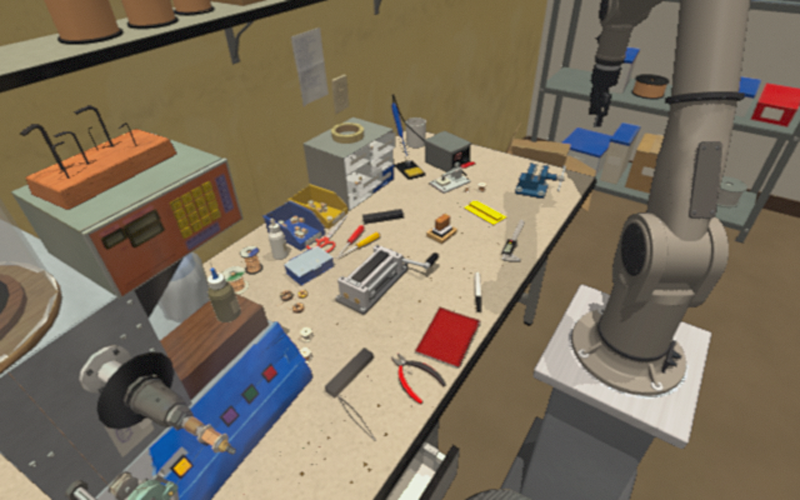

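The top view shows the fixture at about (335,243), with the lever handle at (398,291) on its right end. The hone box is at (470,262), and the spare bars are at (219,303) and (455,173). Three dark bars could be the core. The one at (335,243) lies between the nest rails, so it fits; the other two are loose on the bench. Next I'll confirm this in an enlarged crop and measure.

Run:
```python
from h import *
t=load('top'); save('crop1',t['pixels'],(220,165,400,245),4.4)
W=cloud(t)
def rect(m,name):
    P=W[m][:,:2]; r=cv2.minAreaRect((P*1000).astype(np.float32)); print(name,m.sum(),np.round(r[0],1),np.round(r[1],1),round(r[2],2),'zmed',np.nanmedian(W[m][:,2]).round(4))
v,u=np.mgrid[:400,:640]
def box(u0,v0,u1,v1): return (u>=u0)&(u<u1)&(v>=v0)&(v<v1)
fx=box(225,170,335,240); z=W[...,2]
rect(fx&(z>.055)&(u<306),'fixture top'); 
m=fx&(z>.0715)&(z<.079)&(u<300); rect(m,'z71-79')
hb=box(352,190,400,230)
rect(hb&(z>.045),'hone handle'); rect(hb&(z>.009)&(z<.03),'box'); 
rect(box(300,222,335,242)&(z>.03),'lever handle')
print(np.nanmax(z[hb]))
g=t['pixels'].astype(int).sum(-1)
core=box(238,185,296,205)&(g<240)&(z>.06); rect(core,'core dark')
```

```text
fixture top 1474 [599.1 139. ] [ 81.2 170.8] 0.76 zmed 0.0696
z71-79 588 [599.7 143. ] [ 68.4 158.7] 0.86 zmed 0.0743
hone handle 177 [ 558.7 -145.7] [48.5 23.9] 80.92 zmed 0.0615
box 342 [ 560.2 -147. ] [74.7 59.8] 82.28 zmed 0.0158
lever handle 214 [504.6  16.3] [62.6 34.8] 72.29 zmed 0.0471
0.06699818228381982
core dark 423 [600.  142.8] [ 22.9 119.2] 0.52 zmed 0.0745
```

View pics/crop1.png

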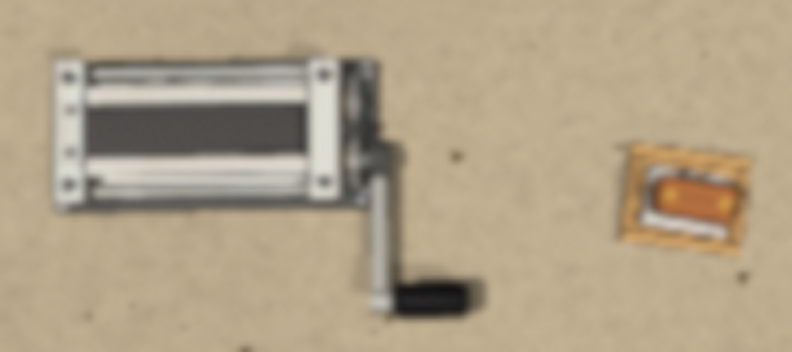

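The crop shows the dark core between the rails at (197,130), the crank handle at (432,298), and the hone in its box at (697,198). In world coordinates the core is at about (0.600, 0.143) with yaw +0.012. The hone is at about (0.559, -0.146) with yaw -0.148. Moving above the hone now.

```bash
python3 -m jog '[[10,-7,1,-0.12],[16,-11,2,-0.24],[22,-15,3,-0.36],[26,-18,4,-0.48],[30,-21,5,-0.6],[34,-24,6,-0.72],[38,-26.5,7,-0.84],[41,-28,8,-0.957],[43.3,-29.3,8,-0.957],[43.3,-29.3,8,-0.957],[43.3,-29.3,8,-0.957],[43.3,-29.3,8,-0.957],[43.3,-29.3,8,-0.957],[43.3,-29.3,8,-0.957],[43.3,-29.3,8,-0.957],[43.3,-29.3,8,-0.957]]' -1
python3 - <<'E'
from h import *
s=grab('side');w=grab('wrist'); save('wrist1',w['pixels'])
W=cloud(s);v,u=np.mgrid[:400,:640]
g=s['pixels'].astype(int).sum(-1)
o=bot.get_obs(); q=o['tool_rot']; print(q, 2*np.arctan2(q[2],q[1]),o['contact_force'])
z=W[...,2]
for n,b in(('core',((W[...,0]>.57)&(W[...,0]<.63)&(W[...,1]>.06)&(W[...,1]<.22)&(z>.073)&(z<.08)&(g<260))),('fix',((W[...,0]>.54)&(W[...,0]<.66)&(W[...,1]>.02)&(W[...,1]<.26)&(z>.06)&(z<.08)))):
    r=cv2.minAreaRect((W[b][:,:2]*1000).astype(np.float32));print(n,b.sum(),r,np.median(z[b]))
E
```

```text
t: 1.43
eef_pos: [0.5579, -0.1476, 0.1509]
tool_rot: [-0.0, 0.758, 0.653, -0.001]
contact_force: [-1.1, -0.2, -0.0]
gripper_width: 0.998
grasp_force: 0.0
[ 1.49582152e-04  7.58318086e-01  6.51884504e-01 -5.01754570e-04] 1.4201340356647407 [0.26846748 0.31979866 0.48481747]
core 204 ((594.25341796875, 144.65081787109375), (26.033910751342773, 118.82853698730469), 1.2966824769973755) 0.07591839839055708
fix 742 ((595.858154296875, 137.94570922851562), (83.50861358642578, 176.0453643798828), 0.20874041318893433) 0.07071492501850057
```

View pics/wrist1.png

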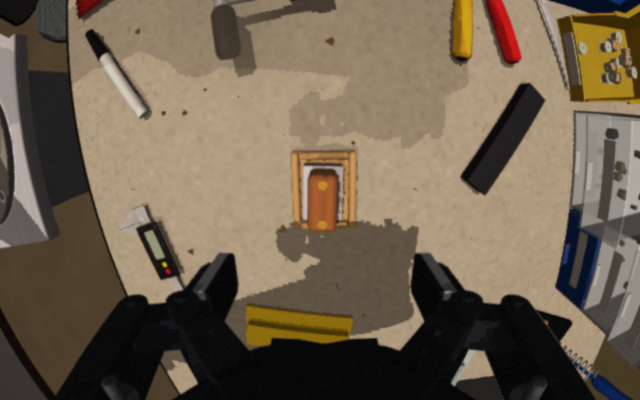

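The wrist view shows the hone at (323,200) in its box, upright and centred between the fingertips at about (225,270) and (427,270). I'll check its position through the fisheye calibration.

```bash
cat >> h.py <<'E'
def fish(c):
    p=c['depth']; h,w=p.shape; f=h/2/np.tan(np.radians(float(c['fovy']))/2)
    v,u=np.mgrid[:h,:w]; dx=u-c['cx'];dy=v-c['cy'];r=np.hypot(dx,dy)+1e-9;k=np.tan(np.minimum(r/f,1.5))/r
    P=np.stack([dx*k*p,dy*k*p,p],-1); W=P@c['pose'][:3,:3].T+c['pose'][:3,3]; W[p==0]=np.nan; return W
E
python3 - <<'E'
from h import *
w=load('wrist'); W=fish(w); z=W[...,2]
x,y=W[...,0],W[...,1]
near=(abs(x-.559)<.06)&(abs(y+.146)<.06)
for n,m in(('handle',near&(z>.055)&(z<.07)),('box',near&(z>.011)&(z<.022))):
    P=W[m]; print(n,m.sum(),cv2.minAreaRect((P[:,:2]*1000).astype(np.float32)),np.median(P[:,2]))
print(np.nanmedian(z[100:140,300:340]))
E
```

```text
handle 1750 ((555.7579345703125, -143.8294677734375), (47.50544357299805, 24.024972915649414), 80.82071685791016) 0.06335881832790796
box 1742 ((556.2212524414062, -145.66053771972656), (74.95960998535156, 59.73703384399414), 82.84744262695312) 0.016261456746516884
0.0005397195869782101
```

```bash
python3 -m jog '[[0.3,-0.15,3,0],[0.3,-0.15,6,0],[0.3,-0.15,8,0],[0.3,-0.15,10,0],[0.3,-0.15,11,0],[0.3,-0.15,12,0],[0.3,-0.15,12,0],[0.3,-0.15,12,0]]' -1
python3 -m jog '[[0,0,0,0],[0,0,0,0],[0,0,0,0],[0,0,0,0],[0,0,0,0],[0,0,0,0],[0,0,0,0],[0,0,0,0],[0,0,0,0],[0,0,0,0],[0,0,0,0],[0,0,0,0]]' 1 40
```

```text
t: 2.2
eef_pos: [0.5576, -0.1442, 0.0317]
tool_rot: [0.0, 0.758, 0.653, 0.0]
contact_force: [0.4, 0.1, 0.3]
gripper_width: 0.998
grasp_force: 0.0
t: 3.2
eef_pos: [0.5576, -0.1437, 0.0314]
tool_rot: [0.0, 0.757, 0.653, 0.0]
contact_force: [1.1, 0.0, 1.0]
gripper_width: 0.276
grasp_force: 45.6
```

```bash
python3 -m jog '[[0,0,-2,0],[0,0,-5,0],[0,0,-8,0],[0,0,-11,0],[0,0,-14,0],[3,0,-14,-0.08],[6,0,-14,-0.163],[9,0,-14,-0.163],[12,0,-14,-0.163],[15,0,-14,-0.163],[18,0.1,-14,-0.163],[21,0.2,-14,-0.163],[23.5,0.3,-14,-0.163],[25.2,0.3,-14,-0.163],[25.5,0.3,-14,-0.163],[25.5,0.3,-14,-0.163],[25.5,0.3,-14,-0.163]]'
python3 - <<'E'
from h import *
w=grab('wrist'); save('wrist2',w['pixels']); W=fish(w); x,y,z=np.moveaxis(W,-1,0)
g=w['pixels'].astype(int).sum(-1)
fx=(abs(x-.599)<.06)&(y>.02)&(y<.25)
for n,m in(('core',fx&(z>.072)&(z<.079)&(g<270)),('top',fx&(z>.064)&(z<.08))):
    P=W[m]; print(n,m.sum(),cv2.minAreaRect((P[:,:2]*1000).astype(np.float32)),np.median(P[:,2]))
h=(abs(x-.599)<.04)&(abs(y-.108)<.04)&(z>.1)&(z<.2)
o=bot.get_obs();q=o['tool_rot'];print(o['eef_pos'],2*np.arctan2(q[2],q[1]),o['contact_force'],o['gripper_width'])
E
```

```text
t: 4.62
eef_pos: [0.5975, 0.1067, 0.1707]
tool_rot: [0.0, 0.702, 0.712, -0.001]
contact_force: [0.2, -0.6, -1.3]
gripper_width: 0.276
grasp_force: 45.3
core 4611 ((595.4602661132812, 144.42837524414062), (68.66641998291016, 150.67333984375), 1.2853672504425049) 0.0753212274066225
top 10330 ((596.5538330078125, 144.67120361328125), (81.8890380859375, 165.50852966308594), 0.664746105670929) 0.07180656784738919
[0.59768118 0.10603468 0.17078605] 1.583825229409037 [ 0.41727989 -1.07471489 -1.5901917 ] 0.2776376633508378
```

View pics/wrist2.png

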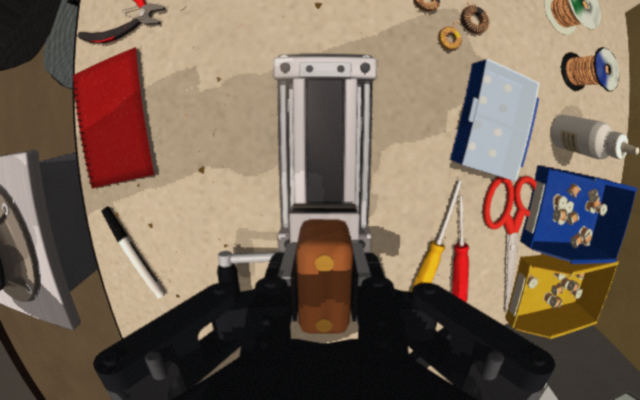

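The view shows the hone over the lever end of the core. The core is centred at u≈325, the hone at u≈324, so they line up. Descending.

```bash
python3 -m jog '[[-0.2,0,2,0],[-0.2,0,4,0],[-0.2,0,5.5,0],[-0.2,0,6.4,0],[-0.2,0,6.7,0],[-0.2,0,6.7,0],[-0.2,0,6.7,0],[-0.2,0,6.7,0],[-0.2,0,6.7,0]]'
python3 -m jog '[[0,0,0.1,0],[0,0,0.2,0],[0,0,0.3,0],[0,0,0.4,0],[0,0,0.4,0],[0,0,0.4,0]]'
```

```text
t: 5.42
eef_pos: [0.5987, 0.1063, 0.1053]
tool_rot: [0.001, 0.702, 0.712, 0.001]
contact_force: [-0.1, 0.7, -1.6]
gripper_width: 0.276
grasp_force: 45.3
t: 5.92
eef_pos: [0.5979, 0.1061, 0.1002]
tool_rot: [-0.0, 0.702, 0.712, -0.0]
contact_force: [-0.1, -0.5, -1.9]
gripper_width: 0.273
grasp_force: 45.3
```

```bash
python3 -m jog '[[0,0,0.05,0],[0,0,0.1,0],[0,0,0.15,0],[0,0,0.2,0],[0,0,0.2,0],[0,0,0.2,0],[0,0,0.2,0]]'
python3 -m jog '[[0,0,0.05,0],[0,0,0.1,0],[0,0,0.15,0],[0,0,0.15,0],[0,0,0.15,0],[0,0,0.15,0]]'
```

```text
t: 6.5
eef_pos: [0.5981, 0.1061, 0.0985]
tool_rot: [0.0, 0.702, 0.712, 0.0]
contact_force: [-0.2, -0.1, 2.3]
gripper_width: 0.275
grasp_force: 45.6
t: 7.0
eef_pos: [0.5981, 0.1061, 0.0969]
tool_rot: [0.0, 0.702, 0.712, 0.0]
contact_force: [-1.1, -0.7, 4.6]
gripper_width: 0.274
grasp_force: 45.9
```

Contact force is about 6 N, which matches the usual foam compression. Starting the stroke.

```bash
python3 -m jog '[[0.3,0,0,0],[0.7,0,0,0],[1.1,0,0,0],[1.5,0,0,0],[1.9,0,0,0],[2.3,0,0,0],[2.7,0,0,0],[3.1,0,0,0],[3.5,0,0,0],[3.9,0,0,0]]'
python3 -m jog '[[0.4,0,0,0],[0.8,0,0,0],[1.2,0,0,0],[1.6,0,0,0],[2.0,0,0,0],[2.4,0,0,0],[2.8,0,0,0],[3.2,0,0,0],[3.5,0,0,0],[3.8,0,0,0],[3.8,0,0,0],[3.8,0,0,0],[3.8,0,0,0]]'
```

```text
t: 7.83
eef_pos: [0.5974, 0.1456, 0.0968]
tool_rot: [0.0, 0.702, 0.712, 0.0]
contact_force: [-0.4, -2.8, 4.3]
gripper_width: 0.276
grasp_force: 46.1
t: 8.92
eef_pos: [0.5968, 0.1841, 0.0969]
tool_rot: [-0.0, 0.702, 0.713, 0.001]
contact_force: [-0.3, 0.3, 4.3]
gripper_width: 0.271
grasp_force: 46.1
```

```bash
python3 -m jog '[[0,0,-1,0],[0,0,-3,0],[0,0,-5.5,0],[0,0,-7.3,0],[-2,-0.3,-7.3,0],[-5,-0.7,-7.3,0],[-8,-1.1,-7.3,0.05],[-11,-1.5,-7.3,0.1],[-14,-1.9,-7.3,0.163],[-17,-2.3,-7.3,0.163],[-20,-2.7,-7.3,0.163],[-23,-3.1,-7.3,0.163],[-26,-3.5,-7.3,0.163],[-29,-3.9,-7.3,0.163],[-31.5,-4.2,-7.3,0.163],[-32.8,-4.33,-7.3,0.163],[-32.8,-4.33,-7.3,0.163],[-32.8,-4.33,-7.3,0.163],[-32.8,-4.33,-7.3,0.163]]'
python3 - <<'E'
from h import *
a=[bot.get_obs() for _ in range(1)][0]; q=a['tool_rot']; th=2*np.arctan2(q[2],q[1]); d=np.array([.5577,-.1445])-a['eef_pos'][:2]
print(a['eef_pos'],th, 100*d@[np.cos(th),np.sin(th)],100*d@[np.sin(th),-np.cos(th)])
w=grab('wrist'); W=fish(w); x,y,z=np.moveaxis(W,-1,0); save('wrist3',w['pixels'],(200,80,440,320),2)
E
```

```text
t: 10.5
eef_pos: [0.5587, -0.1432, 0.1698]
tool_rot: [-0.001, 0.757, 0.654, 0.0]
contact_force: [0.0, 0.3, -0.9]
gripper_width: 0.271
grasp_force: 45.3
[ 0.55874076 -0.14315804  0.16976163] 1.4251278496013808 -0.1478820841959156 -0.08349461628533249
```

View pics/wrist3.png

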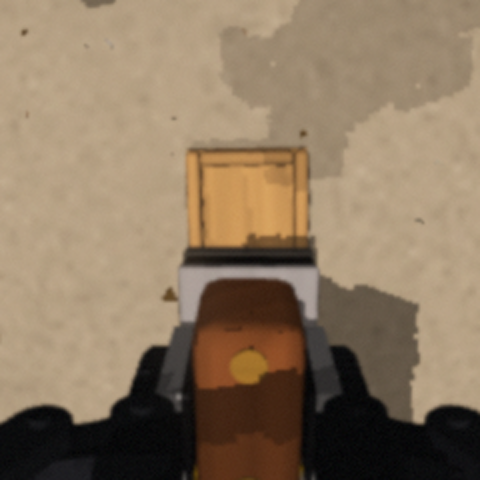

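The view shows the hone (u≈248) in line with the box (u≈248), with no tilt. Setting it down.

```bash
python3 -m jog '[[-0.15,-0.08,2,0],[-0.15,-0.08,5,0],[-0.15,-0.08,8,0],[-0.15,-0.08,10.5,0],[-0.15,-0.08,12,0],[-0.15,-0.08,12.8,0],[-0.15,-0.08,13.3,0],[-0.15,-0.08,13.6,0],[-0.15,-0.08,13.8,0],[-0.15,-0.08,13.8,0],[-0.15,-0.08,13.8,0]]'
```

```text
t: 11.47
eef_pos: [0.5582, -0.1469, 0.0327]
tool_rot: [0.001, 0.757, 0.653, 0.0]
contact_force: [0.1, 0.1, -1.4]
gripper_width: 0.274
grasp_force: 45.3
```

```bash
python3 -m jog '[[0,0,0.05,0],[0,0,0.1,0],[0,0,0.13,0],[0,0,0.13,0]]'
python3 -m jog '[[0,0,0,0],[0,0,0,0],[0,0,0,0],[0,0,0,0],[0,0,0,0],[0,0,0,0],[0,0,0,0],[0,0,0,0]]' -1
python3 -m jog '[[0,0,-1.5,0],[0,0,-4,0],[0,0,-7,0],[0,0,-10,0],[0,0,-12,0],[0,0,-12,0],[0,0,-12,0],[0,0,-12,0]]' -1
python3 - <<'E'
from h import *
w=grab('wrist'); save('wrist4',w['pixels'],(200,80,440,320),2); W=fish(w); x,y,z=np.moveaxis(W,-1,0)
near=(abs(x-.559)<.06)&(abs(y+.146)<.06)
for n,m in(('handle',near&(z>.055)&(z<.07)),('box',near&(z>.011)&(z<.022))):
    P=W[m]; print(n,m.sum(),cv2.minAreaRect((P[:,:2]*1000).astype(np.float32)),np.median(P[:,2]))
t=grab('top'); W=cloud(t); v,u=np.mgrid[:400,:640]
m=(u>=300)&(u<335)&(v>=222)&(v<242)&(W[...,2]>.042); P=W[m]; print('lever black',cv2.minAreaRect((P[t['pixels'][m].sum(-1)<170][:,:2]*1000).astype(np.float32)))
E
```

```text
t: 11.8
eef_pos: [0.5581, -0.1471, 0.0311]
tool_rot: [0.001, 0.758, 0.653, 0.0]
contact_force: [-0.7, -0.4, 1.7]
gripper_width: 0.277
grasp_force: 45.6
t: 12.47
eef_pos: [0.5575, -0.1469, 0.0305]
tool_rot: [-0.0, 0.757, 0.653, 0.0]
contact_force: [-1.1, -0.3, -0.2]
gripper_width: 1.001
grasp_force: 0.0
t: 13.13
eef_pos: [0.5568, -0.1469, 0.1497]
tool_rot: [-0.0, 0.757, 0.653, -0.0]
contact_force: [-0.1, -0.3, -1.3]
gripper_width: 0.997
grasp_force: 0.0
handle 1719 ((557.25732421875, -147.72750854492188), (48.726261138916016, 23.948225021362305), 80.77753448486328) 0.06328164184745724
box 1763 ((557.1463623046875, -145.5708465576172), (73.36492919921875, 60.16670227050781), 82.2285385131836) 0.016244558156194966
lever black ((501.5519104003906, 7.836247444152832), (17.883882522583008, 41.27164077758789), 0.3150433301925659)
```

View pics/wrist4.png

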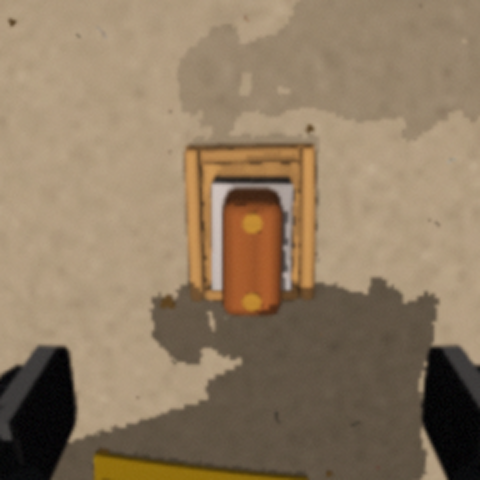

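The view shows the hone standing on the floor of its box. Its top is at 63 mm, as before, and it is within about 2 mm of the middle. Next I'll go above the crank handle and take a close look.

```bash
python3 -m jog '[[2,-1,0,-0.05],[5,-2.7,0,-0.1],[8,-4.4,0,-0.158],[11,-6,0,-0.158],[13.4,-7.4,0,-0.158],[14.4,-7.92,0,-0.158],[14.4,-7.92,0,-0.158],[14.4,-7.92,0,-0.158],[14.4,-7.92,0,-0.158]]' -1
python3 - <<'E'
from h import *
a=bot.get_obs();q=a['tool_rot'];print(a['eef_pos'],2*np.arctan2(q[2],q[1]))
w=grab('wrist'); save('wrist5',w['pixels']); W=fish(w); x,y,z=np.moveaxis(W,-1,0); g=w['pixels'].astype(int).sum(-1)
m=(abs(x-.5)<.04)&(abs(y-.008)<.045)&(z>.035)&(z<.06)
print(m.sum())
for n,k in(('all',m),('black',m&(g<170))): print(n,k.sum(),cv2.minAreaRect((W[k][:,:2]*1000).astype(np.float32)),np.nanmax(z[k]))
f=(abs(x-.598)<.06)&(y>.02)&(y<.25)&(z>.064)&(z<.08);print('fix',cv2.minAreaRect((W[f][:,:2]*1000).astype(np.float32)))
E
```

```text
t: 13.98
eef_pos: [0.5007, 0.0056, 0.15]
tool_rot: [0.0, 0.704, 0.71, -0.0]
contact_force: [0.4, -0.4, -0.2]
gripper_width: 1.003
grasp_force: 0.0
[0.50072398 0.0055884  0.15004407] 1.5788218350071228
2113
all 2113 ((512.6311645507812, 15.72806453704834), (59.05172348022461, 53.02893829345703), 87.77400207519531) 0.05364290424253018
black 1264 ((497.19097900390625, 10.263643264770508), (20.541797637939453, 44.68782043457031), 0.5556372404098511) 0.05364290424253018
fix ((589.7685546875, 115.11898803710938), (82.49645233154297, 120.47848510742188), 8.970940589904785)
```

View pics/wrist5.png

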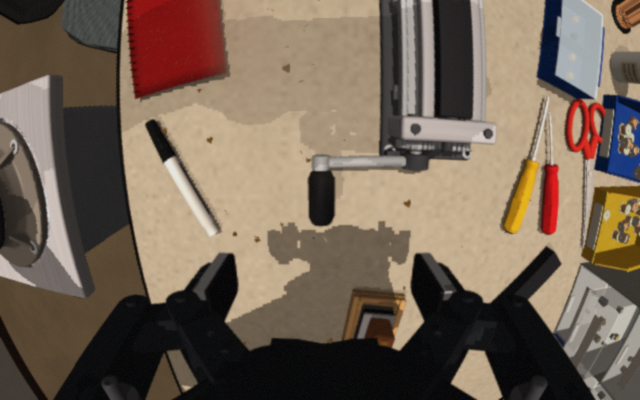

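The view shows the black crank handle at (321,197), roughly centred between the open fingertips, with its lever running right to the shaft at (415,158). Descending and gripping.

```bash
python3 -m jog '[[0.3,-0.15,3,0],[0.3,-0.15,6,0],[0.3,-0.15,9,0],[0.3,-0.15,11,0],[0.3,-0.15,12.3,0],[0.3,-0.15,12.9,0],[0.3,-0.15,12.9,0],[0.3,-0.15,12.9,0]]' -1
python3 -m jog '[[0,0,0,0],[0,0,0,0],[0,0,0,0],[0,0,0,0],[0,0,0,0],[0,0,0,0],[0,0,0,0],[0,0,0,0],[0,0,0,0],[0,0,0,0],[0,0,0,0],[0,0,0,0]]' 1 40
```

```text
t: 14.7
eef_pos: [0.4993, 0.0095, 0.0217]
tool_rot: [0.0, 0.704, 0.71, -0.0]
contact_force: [-0.3, 0.1, 0.4]
gripper_width: 1.001
grasp_force: 0.0
t: 15.7
eef_pos: [0.4981, 0.0101, 0.0214]
tool_rot: [-0.0, 0.704, 0.711, -0.001]
contact_force: [-5.6, 0.0, 5.1]
gripper_width: 0.243
grasp_force: 39.1
```

The handle is held. Swinging it up along the 85 mm arc, first half now.

```bash
python3 -m jog '[[0,0.08,-0.41,0],[0,0.19,-0.83,0],[0,0.31,-1.24,0],[0,0.46,-1.64,0],[0,0.62,-2.03,0],[0,0.8,-2.42,0],[0,1.0,-2.79,0],[0,1.23,-3.15,0],[0,1.46,-3.5,0],[0,1.72,-3.84,0],[0,1.99,-4.17,0],[0,2.28,-4.48,0],[0,2.58,-4.78,0],[0,2.9,-5.06,0],[0,2.9,-5.06,0],[0,2.9,-5.06,0]]'
```

```text
t: 17.03
eef_pos: [0.5278, 0.0104, 0.073]
tool_rot: [0.0, 0.704, 0.711, -0.0]
contact_force: [-5.5, -0.3, 4.3]
gripper_width: 0.244
grasp_force: 39.9
```

```bash
python3 -m jog '[[0,0.3,-0.3,0],[0,0.64,-0.57,0],[0,1.0,-0.8,0],[0,1.37,-1.02,0],[0,1.75,-1.2,0],[0,2.13,-1.38,0],[0,2.52,-1.53,0],[0,2.93,-1.67,0],[0,3.34,-1.78,0],[0,3.75,-1.88,0],[0,4.17,-1.95,0],[0,4.58,-2.01,0],[0,5.0,-2.04,0],[0,5.4,-2.05,0],[0,5.4,-2.05,0],[0,5.4,-2.05,0],[0,5.4,-2.05,0]]'
python3 - <<'E'
from h import *
s=grab('side'); t=grab('top'); a=bot.get_obs(); print(a['eef_pos'],a['contact_force'],a['grasp_force'])
A=cv2.resize(s['pixels'][180:270,250:370],None,fx=5,fy=5); save('side2',A)
W=cloud(t);g=t['pixels'].astype(int).sum(-1);v,u=np.mgrid[:400,:640]
m=(u>=240)&(u<296)&(v>=185)&(v<205)&(g<240)&(W[...,2]>.06);P=W[m]
print('core',m.sum(),np.median(P[:,2]),cv2.minAreaRect((P[:,:2]*1000).astype(np.float32)))
W=cloud(s)
m=(abs(W[...,0]-.597)<.012)&(abs(W[...,1]-.15)<.05)&(W[...,2]>.06); print(m.sum(),np.median(W[m][:,2]))
E
```

```text
t: 18.45
eef_pos: [0.5823, 0.0111, 0.0927]
tool_rot: [0.0, 0.704, 0.711, 0.0]
contact_force: [-0.1, -1.4, -0.0]
gripper_width: 0.239
grasp_force: 39.5
[0.58203285 0.01106352 0.09270367] [-0.81715849 -0.4738713   0.19207376] 39.454795718193054
core 219 0.08280318916115437 ((599.6842651367188, 126.26242065429688), (148.9151611328125, 34.93111801147461), 78.92269134521484)
163 0.08433865538769258
```

View pics/side2.png

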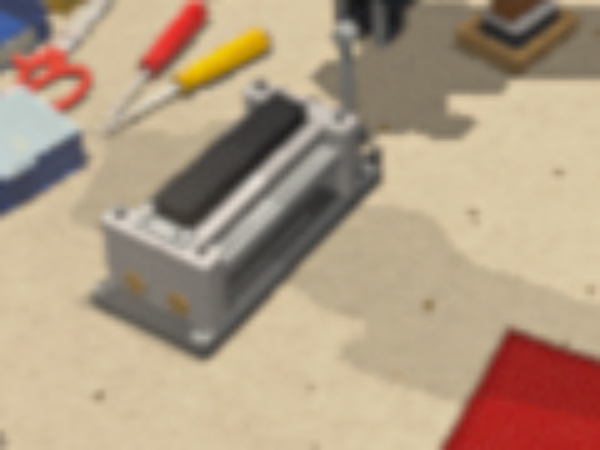

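The view shows the lever upright at (347,80) and the core raised above the rails at (230,160). It measures 8.3 mm up, which is full lift. Settling briefly, then handing in.

```bash
python3 -m jog '[[0,0,0,0],[0,0,0,0],[0,0,0,0],[0,0,0,0],[0,0,0,0],[0,0,0,0]]'; python3 -c "
from station import bot
print(bot.hand_in())"
```

```text
t: 19.05
eef_pos: [0.5819, 0.011, 0.0927]
tool_rot: [0.0, 0.704, 0.711, 0.0]
contact_force: [-1.3, -0.6, 2.3]
gripper_width: 0.241
grasp_force: 39.5
the job is handed in; nothing more can be done
None
```

Job handed in at about 19 s (no verdict came back): the core was honed from lever end to stop at about 6 N, the hone is back in its box, and the lever is held upright with the core measured 8.3 mm up.

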